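Line up the new relay over its socket in the control box

ROBOT

A 6-joint arm with a two-finger parallel gripper is mounted at the origin on a cart in front of the work surface, level with it; the furniture and walls round the work are solid. World frame = base frame: x ahead of the robot, y to its left, z up, the work surface at z = 0. Lengths are in m, angles in rad, forces in N, time in s.
With the tool pointing down it reaches from about 0.35 to 0.975 m from the base axis. Payload 4.9 kg.
Tool frame: the origin (TCP) lies at the very end of the fingers, on their centre line; the grasp point (between the pads) lies 19 mm behind it; z points along the fingers, y is the line along which they close (so a half turn about z gives the same grasp; the last joint's range is limited). The gripper opens to 85 mm and grips with 20 to 120 N. Pads are 22 mm wide; open, the fingers measure 114 mm over their backs; the gripper's body (76 mm by 85 mm) begins 54 mm behind the grasp point. The pads swing forward as they close: fully open they stand 13 mm farther back than shut.
Start: joints at [1.048, 0.053, 1.613, -0, 1.476, -0.119], TCP at [0.246, 0.575, 0.231] pointing down, gripper open.
Joint ranges: [-3.01, 3.01], [-1.01, 2.22], [0.06, 2.58], [-1.02, 4.17], [0.09, 2.62], [-3.14, 3.14]. Speed limits (rad/s): [2.57, 2.57, 3.14, 3.14, 3.14, 3.14].

INTERFACE

Orientations are given as a rotation vector (axis times angle).
In Python, from station import get_obs, optics, ctrl gives the robot as it stands.
- The arm moves only by the shell command python3 -m pendant 'ROWS' [FORCE]. ROWS is JSON, a list of rows, each a list of 3 entries, a list of its own where there are three numbers: the shift along the tool's x, y, z in mm, then the turn, a rotation vector about the tool's x, y, z in rad, then the opening, from 0 (shut) to 1 (fully open). A call has 1 to 12 rows; each row shifts and turns the commanded pose from where the row before left it, along the tool's axes as they then stand; what a row does not reach is not made up. A row lasts 1/12 s, in which the tool goes at most 41.7 mm and 7.16 degrees, less where a joint would pass 70% of its speed; a pose out of reach is approached as far as the arm can. A call is refused whole if a number of a shift passes 41.7 or a number of a turn 0.125, either way. A call with a gripper value outside its range is refused whole. The fingers move at their own pace and stop on an object; FORCE is the grip in N (left out, the last holds). Time passes only in rows, so rows that do not move let the fingers close. It gives the time, the measured TCP pose, the force, the opening and the grip force at its end, in the units of the state.
- get_obs(): the state, without advancing time (a new reading comes with each control period).
- optics.get_image(name): name is "side" or "top"; returns the picture (384x512x3 uint8, red, green, blue); there is no depth.
- optics.camera_model(name): a dict with "fx", "fy", "cx", "cy" (pixels), "distortion" ([k1, k2, p1, p2, k3] as OpenCV has them; the pictures are not rectified), "cam_to_world" (4x4, takes a point from camera to world coordinates). Camera axes: x right, y up, looking along -z (the intrinsics and any distortion apply to the point x, -y, -z); pixel columns grow to the right and rows downward; lengths in m; the calibration is good to about 2 mm. A picture is of the moment at which its call begins. camera_model takes no time and is no camera call.
- ctrl.finish_job(): hands the job in; it is judged then, once.
The state is a dict: "t": time; "q": joint angles; "dq": joint speeds; "effort": joint torques, N m; "tool_pos": TCP position; "tool_rot": TCP orientation; "contact_force": force on the tool from outside, world axes, zero at the start; "wrist_torque": the same for the moment, N m; "opening": finger opening in m; "grip_force": force on a finger pad.
Only numpy, scipy, OpenCV 4.12 (cv2) and the standard library are available. Lean on these libraries where they do the work, as an engineer would, in place of code of your own. Each camera call takes 0.05 s, during which the arm holds its last target. There are 200 camera calls.

TASK

Lever open the hinged cover of the light grey control box with the screwdriver, blade in the slot under the front edge, swing it back well past upright, and lay the screwdriver down on the bench again. Then pick up the plug-in relay, carry it over the things in between without knocking anything, and bring it square over the empty socket in the box, blades down and red button towards the hinge. Stop with it about a centimetre above the socket, not touching the box, and finish while still holding it there, so that I can check that blades and slots line up before it goes in.

Things in the scene. Friction and masses are not known exactly. Their poses are not given: they have to be found in the camera images.
- enclosure: Light grey control box bolted to the bench, 130 (x) x 180 (y) x 70 mm, walls 4 mm. Origin: centre of its underside; x from the slotted front wall to the hinge, y to its left, z up. Feet stick out 19 mm in front, glands 20 mm at the right (-y). Inside, at (0, -60) mm, a relay of the same kind is already fitted, top at z = 68 mm; terminals beside the empty socket stay below 28 mm.
- pry_slot (a point): Centre of the pry slot, on the outer face of the front wall: a notch through the wall, 40 mm wide (y) and 14 mm high, from z = 56 mm up to the underside of the cover at 70 mm. Behind the wall there is nothing at that height.
- cover_hinge (a point): Middle of the hinge line of the cover, at (65, 0, 70) mm in the box's frame; the line runs along the box's y.
- cover (a joint): Angle of the cover about its hinge: 0 shut, 1.57 upright, 2.1 the stop, leaning back. The cover is a 4 mm grey plate of 0.14 kg, 130 mm from hinge to front edge, flush with the walls. The hinge is stiff (about 0.15 N m): the cover stays where it is left; about 2 N at the front edge lift it.
- screwdriver: Red-handled screwdriver lying at the front right (not the like one far off at the back left), 206 mm long. Origin: under the middle of its length, on the bench. Its own -y axis points along the blade, a 6 mm rod that ends at y = -103 mm and slopes down to the tip. Handle 27 mm thick, from y = 2 to 100 mm, axis about 15 mm above the bench; grip it at y = 25 to 45 mm.
- blade_tip (a point): Tip of the screwdriver's blade (middle of its end), at (0, -103, 2) mm in the screwdriver's frame.
- relay: Plug-in relay standing on four brass blades: black foot, clear cap with copper coil, red button on top. 46 (x) x 36 (y) mm, 46 mm high, 49.5 to the button's top; 0.06 to 0.13 kg. Origin: under its centre, level with the blade tips; z up, x to the button's end. Blades reach 6 mm below the foot. Cap 43 x 34 mm, z = 15 to 46 mm: grip it across y.
- relay_button (a point): Top of the relay's red button, 12.5 mm from the relay's centre along its x.
- socket (a point): Centre of the empty socket's top face, at (0, 22, 24) mm in the box's frame, axes as the box's. The dark grey socket is 54 (x) x 44 (y) mm with four slots for the relay's blades at x = +-15, y = +-11 mm. The relay goes in with its x along the box's x, its button towards the hinge.
- screw_jar: Clear jar of brass screws with a white lid, 58 mm across, 68 mm high; it stands between the relay and the box. Origin under its centre. Not to be knocked.
- pink_tin: Pink tin, 66 mm across, 64 mm high; in front of the jar. Origin under its centre. Not to be knocked.
- relay_carton: Small brown carton 58 x 75 x 38 mm at the front left. Origin under its centre. Not to be knocked.
- spool: Black spool of copper wire, 68 mm across, 50 mm high, at the front left. Origin under its middle. Not to be knocked.
- tape_measure: Yellow tape measure 40 x 76 x 64 mm, right of the box. Origin under its middle. Not to be knocked.

How it is judged:
On the way, in this order (a step that is already met when the one before it is completed fails the run):
1. the screwdriver, and not the fingers, lifts the cover off its rim (value of joint cover between 0.1 and 1 rad and contact force between screwdriver and cover above 0.3 N), for 0.05 s.
2. the cover is swung back past upright (value of joint cover above 1.6 rad), for 0.2 s.
3. with the cover open and the screwdriver lying on the bench, the relay is picked up (height (world z) of relay above 0.05 m and value of joint cover above 1.6 rad and height (world z) of each of screwdriver, blade_tip below 0.04 m and contact force between the fingers and screwdriver below 0.05 N and contact force between the fingers and relay above 0.5 N), for 0.1 s.
At the end, for the whole second after the job is handed in: Cover open over 1.6 rad, screwdriver let go on the bench clear of the box. The fingers alone hold the relay still over the socket: blade tips 3 to 20 mm above its top face, centres within 5 mm, turned and tilted under 0.1 rad, button on the hinge side (value of joint cover above 1.6 rad and height (world z) of each of screwdriver, blade_tip below 0.04 m and linear speed of each of screwdriver, relay below 0.02 m/s and contact force between each of the fingers, enclosure, relay and screwdriver below 0.05 N and contact force between the fingers and relay above 1 N and contact force between relay and enclosure below 0.05 N and z of relay in the frame of socket between 0.003 and 0.02 m and horizontal distance between relay and socket below 0.005 m and angle between the x axis of relay and the x axis of enclosure, either way round below 0.1 rad and x of relay_button in the frame of socket above 0 m and angle between relay's own z axis and vertical below 0.1 rad); the arm keeps its last pose, push and grip.
It fails at once if the fingers lift or press the cover before the blade has opened it (value of joint cover below 0.3 rad and contact force between the fingers and cover above 1 N).
It fails at once if the relay is knocked against the box or its cover (contact force between relay and enclosure above 4 N).
It fails at once if a bystander is knocked out of its place (more than 25 mm) (distance of any of screw_jar, pink_tin, relay_carton, spool, tape_measure from where it was at the start of the episode above 0.025 m).
It also fails if it takes over 67 s, if anything falls off the work surface, if the arm or the gripper's body presses on something with over 40 N, if the wrist force passes 120 N, or if a joint passes its speed limit or range.

## Working session

There is one attempt and no reset: what is moved stays moved. The work goes in short steps, Python scripts to look and compute and a shell command to move; the robot and the scene stay as the last step left them, time stands still between calls to the robot, and variables do not carry over. Pictures are saved under pics/ and viewed, at most 10 in all, crops included, and the job is handed in when it is done.

```bash
ls; mkdir -p pics
python3 - <<'E'
from station import get_obs, optics
import cv2,json
o=get_obs();print(o)
for n in("side","top"):
    im=optics.get_image(n);cv2.imwrite(f"pics/{n}0.png",cv2.resize(im[:,:,::-1],(800,600),interpolation=cv2.INTER_CUBIC))
    cv2.imwrite(f"pics/{n}0_raw.png",im[:,:,::-1])
    print(n,optics.camera_model(n))
E
```

```text
pics
{'t': 0.0, 'q': array([ 1.04801599e+00,  5.33416033e-02,  1.61432236e+00, -3.31631661e-05,
        1.47601311e+00, -1.19006127e-01]), 'dq': array([-2.53354842e-03, -5.91825697e-05,  6.36431382e-04, -6.40119591e-04,
       -6.15179709e-04,  5.57881155e-04]), 'effort': array([-2.20316535e-03, -3.93696213e+01, -3.70168412e+01, -3.82693006e-04,
        7.21089717e-03, -1.00877054e-05]), 'tool_pos': array([0.24524732, 0.57417708, 0.23005555]), 'tool_rot': array([-0.62981658, -3.07717273,  0.00312278]), 'contact_force': array([ 0.33748251, -0.41255004, -0.346231  ]), 'wrist_torque': array([-0.04539288,  0.09392632,  0.00793499]), 'grip_force': 0.0, 'opening': 0.08525676015357304}
side {'fx': 437.23670446749753, 'fy': 437.23670446749753, 'cx': 252.1719001795338, 'cy': 192.9527294665447, 'distortion': array([-0.03019842,  0.        ,  0.        ,  0.        ,  0.        ]), 'cam_to_world': array([[-0.41472339, -0.44578536,  0.79327166,  1.59241661],
       [ 0.90994519, -0.20515212,  0.36043357,  0.50515863],
       [ 0.00206536,  0.87131396,  0.49072162,  0.71776479],
       [ 0.        ,  0.        ,  0.        ,  1.        ]])}
top {'fx': 377.2135269496725, 'fy': 377.2135269496725, 'cx': 253.30709251651285, 'cy': 196.17485303467097, 'distortion': array([-0.04911442,  0.        ,  0.        ,  0.        ,  0.        ]), 'cam_to_world': array([[-0.00269387,  0.97664256, -0.21485358,  0.32566475],
       [-0.99999212, -0.00325727, -0.00226829,  0.0368359 ],
       [-0.00291514,  0.21484578,  0.97664364,  1.14853755],
       [ 0.        ,  0.        ,  0.        ,  1.        ]])}
```

View pics/top0.png

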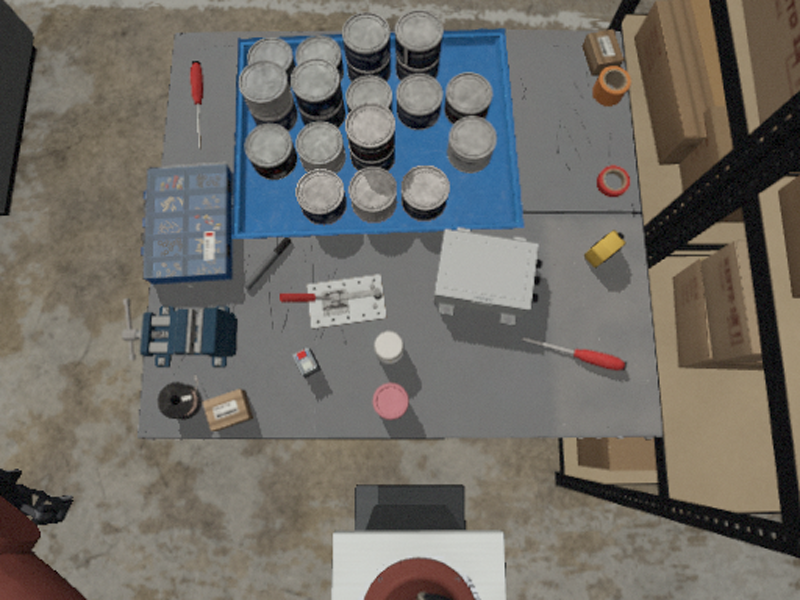

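View pics/side0.png

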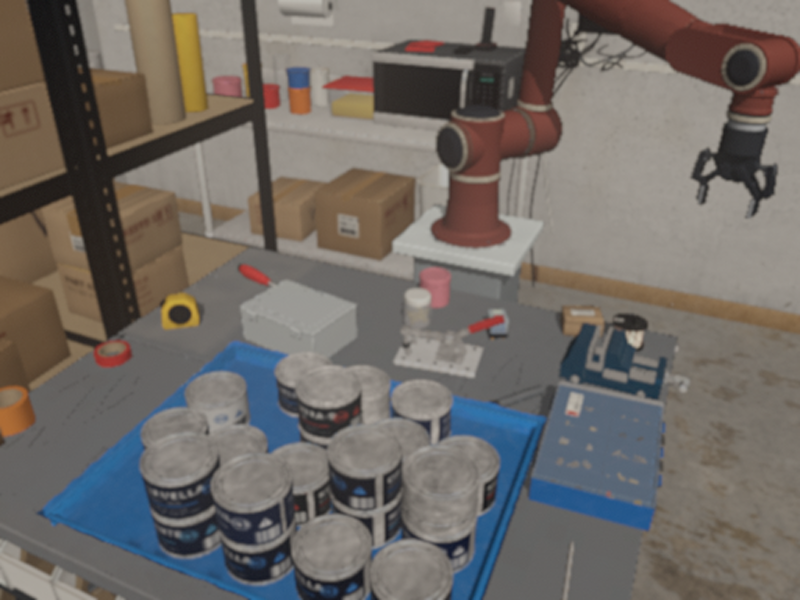

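```bash
cat > h.py <<'E'
import cv2,numpy as np
from station import get_obs, optics
from scipy.spatial.transform import Rotation as R
def ray(n,uv):
    m=optics.camera_model(n);K=np.array([[m['fx'],0,m['cx']],[0,m['fy'],m['cy']],[0,0,1.]])
    p=cv2.undistortPoints(np.array([[uv]],float),K,np.array(m['distortion']))[0,0]
    T=np.array(m['cam_to_world']);d=T[:3,:3]@np.array([p[0],-p[1],-1.]);return T[:3,3],d
def onz(n,uv,z):
    o,d=ray(n,uv);return o+d*(z-o[2])/d[2]
def tri(a,b):
    o1,d1=ray("top",a);o2,d2=ray("side",b)
    s=np.linalg.lstsq(np.c_[d1,-d2],o2-o1,rcond=None)[0]
    p,q=o1+s[0]*d1,o2+s[1]*d2;return (p+q)/2,np.linalg.norm(p-q)
def proj(n,P):
    m=optics.camera_model(n);K=np.array([[m['fx'],0,m['cx']],[0,m['fy'],m['cy']],[0,0,1.]])
    T=np.linalg.inv(m['cam_to_world']);c=(T[:3,:3]@np.atleast_2d(P).T).T+T[:3,3]
    c=c*[1,-1,-1];return cv2.projectPoints(c,np.zeros(3),np.zeros(3),K,np.array(m['distortion']))[0][:,0]
def crop(im,x,y,w,h,s):
    c=cv2.resize(im[y:y+h,x:x+w],None,fx=s,fy=s,interpolation=cv2.INTER_CUBIC)
    for i in range(0,w):
        if (x+i)%10==0:
            cv2.line(c,(i*s,0),(i*s,6),(0,255,255),1);cv2.putText(c,str(x+i),(i*s+1,16),0,.33,(0,255,255),1)
    for j in range(0,h):
        if (y+j)%10==0:
            cv2.line(c,(0,j*s),(6,j*s),(0,255,255),1);cv2.putText(c,str(y+j),(8,j*s+4),0,.33,(0,255,255),1)
    return c
def mosaic(name,*cs):
    W=sum(c.shape[1] for c in cs);H=max(c.shape[0] for c in cs);o=np.zeros((H,W,3),np.uint8);x=0
    for c in cs:o[:c.shape[0],x:x+c.shape[1]]=c;x+=c.shape[1]
    print(o.shape);cv2.imwrite(name,o)
def tcp():
    o=get_obs();print('t',o['t'],'p',o['tool_pos'].round(4),'rot',R.from_rotvec(o['tool_rot']).as_matrix().round(3).tolist(),'open',o['opening'],'F',o['contact_force'].round(1),'g',o['grip_force'],'q',o['q'].round(2))
    return o['tool_pos'],R.from_rotvec(o['tool_rot'])
E
python3 - <<'E'
from h import *
t=cv2.imread("pics/top0_raw.png");s=cv2.imread("pics/side0_raw.png")
mosaic("pics/m1.png",crop(t,272,140,138,110,4),crop(t,180,212,40,40,6))
mosaic("pics/m2.png",crop(s,145,160,90,75,6),crop(s,300,190,40,40,6))
E
```

```text
(440, 792, 3)
(450, 780, 3)
```

View pics/m1.png

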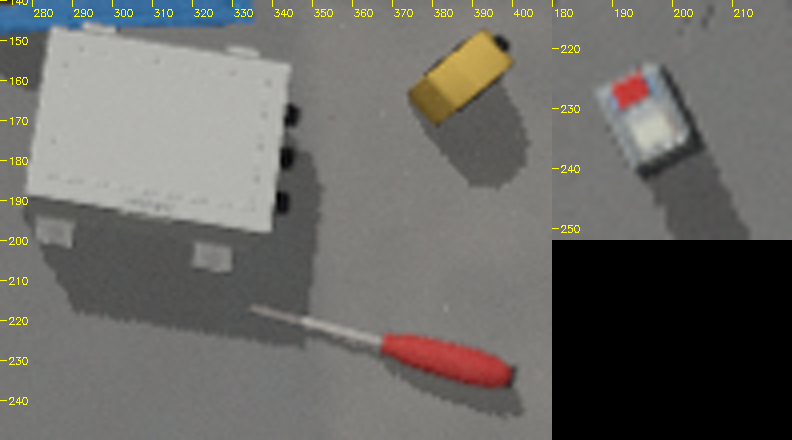

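View pics/m2.png

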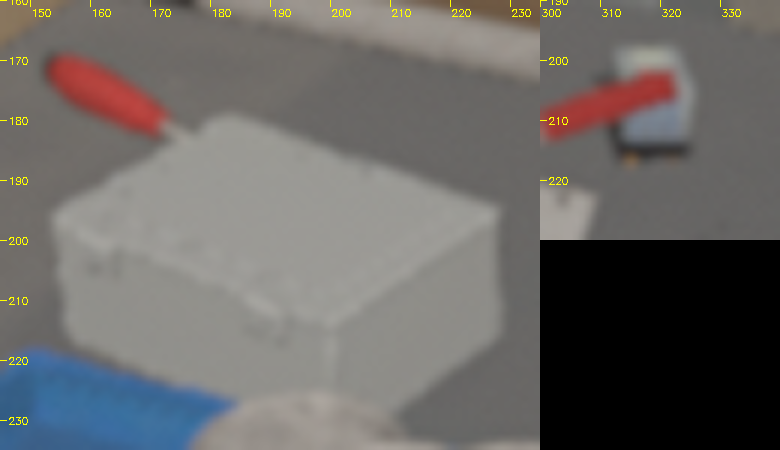

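Run:
```python
from h import *
np.set_printoptions(precision=4,suppress=True)
a=lambda p,x,y,s:(( p[0]+.5)/s-.5+x,(p[1]+.5)/s-.5+y)
t=[a(p,272,140,4) for p in [(50,27),(289,66),(270,232),(26,193)]]
s=[a(p,145,160,6) for p in [(330,325),(53,217),(232,114),(499,208)]]
P=[]
for i,j in zip(t,s):
    p,e=tri(i,j);P.append(p);print(p,e,onz('top',i,.07))
P=np.array([onz('top',i,.07) for i in t]);c=P.mean(0)
fx=(P[0]+P[1]-P[2]-P[3])/2;fy=(P[0]+P[3]-P[1]-P[2])/2
print('c',c,'size',np.linalg.norm(fx),np.linalg.norm(fy),'yaw',np.degrees(np.arctan2(fx[1],fx[0])),np.degrees(np.arctan2(-fy[0],fy[1])))
S=np.array([onz('side',i,.07) for i in s]);print('side c',S.mean(0))
print('tip',onz('top',a((252,308),272,140,4),.002))
print('junc',onz('top',a((383,346),272,140,4),.015),tri(a((383,346),272,140,4),a((165,128),145,160,6)))
print('end',onz('top',a((513,377),272,140,4),.015),tri(a((513,377),272,140,4),a((47,62),145,160,6)))
b=lambda p:a((p[0]-552,p[1]),180,212,6)
print('btn',onz('top',b((631,91)),.0495),'capcorners',[onz('top',b(q),.046) for q in [(597,90),(655,66),(690,140),(643,178)]])
print('jar',onz('top',(388*.64,340*.64),.068),'tin',onz('top',(390*.64,399*.64),.064))
```

```text
[ 0.7159 -0.0537  0.0715] 0.0005440379890097237 [ 0.7165 -0.0541  0.07  ]
[ 0.6846 -0.2322  0.0704] 0.0019381864245422208 [ 0.6853 -0.2332  0.07  ]
[ 0.5563 -0.2098  0.0726] 0.003856848827999357 [ 0.5577 -0.2121  0.07  ]
[ 0.5868 -0.0329  0.0723] 0.001564568616708833 [ 0.5877 -0.0337  0.07  ]
c [ 0.6368 -0.1333  0.07  ] size 0.12984873383189455 0.18137344042388265 yaw -9.179087922518661 -9.709190005997698
side c [ 0.6333 -0.1326  0.07  ]
tip [ 0.5125 -0.2109  0.002 ]
junc [ 0.4808 -0.3066  0.015 ] (array([ 0.4814, -0.308 ,  0.0064]), np.float64(0.0025300174018436927))
end [ 0.4565 -0.4045  0.015 ] (array([ 0.4568, -0.4046,  0.0174]), np.float64(0.002163456658982351))
btn [0.4761 0.2175 0.0495] capcorners [array([0.4771, 0.2348, 0.046 ]), array([0.4889, 0.2066, 0.046 ]), array([0.4524, 0.1884, 0.046 ]), array([0.4339, 0.2109, 0.046 ])]
jar [0.4999 0.054  0.068 ] tin [0.3916 0.0504 0.064 ]
```

```bash
cat >> h.py <<'E'
def down(yaw,pitch=0):  # tool x at yaw (deg), z down; pitch>0 raises tool x
    y=np.radians(yaw);c,s=np.cos(y),np.sin(y)
    M=R.from_matrix(np.array([[c,s,0],[s,-c,0],[0,0,-1.]]))
    return M*R.from_rotvec([0,np.radians(pitch),0])
def plan(target,yaw,pitch=0):
    p,r=tcp();D=down(yaw,pitch);t=(r.inv()*D).as_rotvec();v=D.inv().apply(np.array(target)-p)*1000
    v0=r.inv().apply(np.array(target)-p)*1000
    print('turn',t.round(3),'shift after turn (mm)',v.round(1),'shift in present axes',v0.round(1))
E
python3 -m pendant '[[[0,0,0],[0,0,0.121],1],[[0,0,0],[0,0,0.121],1],[[0,0,0],[0,0,0.121],1],[[0,0,0],[0,0,0.121],1],[[0,0,0],[0,0,0.121],1],[[0,0,0],[0,0,0.121],1],[[0,0,0],[0,0,0.121],1],[[0,0,0],[0,0,0.121],1],[[0,0,0],[0,0,0.121],1],[[0,0,0],[0,0,0.121],1],[[0,0,0],[0,0,0.121],1],[[0,0,0],[0,0,0.121],1]]'
python3 -c "
from h import *
plan([.46,.2,.2],73.9);plan([.474,-.3435,.1],73.9)"
```

```text
t: 1.1
tool_pos: [0.2454, 0.5744, 0.2305]
tool_rot: [2.52, 1.876, -0.002]
contact_force: [-0.3, 0.2, 0.3]
opening: 0.0854
grip_force: 0.0
t 1.1 p [0.2454 0.5744 0.2305] rot [[0.287, 0.958, -0.001], [0.958, -0.287, -0.001], [-0.001, -0.0, -1.0]] open 0.08538903270232595 F [-0.3  0.2  0.3] g 0.0 q [ 1.05  0.05  1.61 -0.    1.48  1.34]
turn [-0.     0.001 -0.01 ] shift after turn (mm) [-300.2  310.    30.5] shift in present axes [-297.1  313.    30.8]
t 1.1 p [0.2454 0.5744 0.2305] rot [[0.287, 0.958, -0.001], [0.958, -0.287, -0.001], [-0.001, -0.0, -1.0]] open 0.08538903270232595 F [-0.3  0.2  0.3] g 0.0 q [ 1.05  0.05  1.61 -0.    1.48  1.34]
turn [-0.     0.001 -0.01 ] shift after turn (mm) [-818.5  474.2  130.5] shift in present axes [-813.6  482.3  131.4]
```

```bash
python3 -m pendant '[[[-25,26,2.5],[0,0,0],1],[[-25,26,2.5],[0,0,0],1],[[-25,26,2.5],[0,0,0],1],[[-25,26,2.5],[0,0,0],1],[[-25,26,2.5],[0,0,0],1],[[-25,26,2.5],[0,0,0],1],[[-25,26,2.5],[0,0,0],1],[[-25,26,2.5],[0,0,0],1],[[-25,26,2.5],[0,0,0],1],[[-25,26,2.5],[0,0,0],1],[[-25,26,2.5],[0,0,0],1],[[-25,26,2.5],[0,0,0],1]]'
python3 -m pendant '[[[-36,12,5],[0,0,0],1],[[-36,12,5],[0,0,0],1],[[-36,12,5],[0,0,0],1],[[-36,12,5],[0,0,0],1],[[-36,12,5],[0,0,0],1],[[-36,12,5],[0,0,0],1],[[-36,12,5],[0,0,0],1],[[-36,12,5],[0,0,0],1],[[-36,12,5],[0,0,0],1],[[-36,12,5],[0,0,0],1],[[-36,12,5],[0,0,0],1],[[-36,12,5],[0,0,0],1]]'
python3 -c "
from h import *
plan([.474,-.3435,.1],73.9)"
```

```text
t: 2.1
tool_pos: [0.4609, 0.1974, 0.2008]
tool_rot: [-2.514, -1.883, 0.001]
contact_force: [0.3, -0.3, -0.1]
opening: 0.0854
grip_force: 0.0
t: 3.1
tool_pos: [0.4767, -0.2577, 0.1406]
tool_rot: [-2.514, -1.883, 0.0]
contact_force: [0.5, -0.5, 0.2]
opening: 0.0854
grip_force: 0.0
t 3.1 p [ 0.4767 -0.2577  0.1406] rot [[0.282, 0.96, -0.0], [0.96, -0.282, 0.0], [0.0, -0.0, -1.0]] open 0.0853761650292774 F [ 0.5 -0.5  0.2] g 0.0 q [-0.63 -0.07  1.89  0.    1.32 -0.35]
turn [-0.    -0.    -0.004] shift after turn (mm) [-83.2  21.2  40.6] shift in present axes [-83.1  21.5  40.6]
```

```bash
python3 -m pendant '[[[-27.7,7.2,13.5],[0,0,0],1],[[-27.7,7.2,13.5],[0,0,0],1],[[-27.7,7.1,13.5],[0,0,0],1],[[0,0,25],[0,0,0],1],[[0,0,25],[0,0,0],1],[[0,0,25],[0,0,0],1],[[0,0,15],[0,0,0],1],[[0,0,7],[0,0,0],1],[[0,0,0],[0,0,0],1]]'
python3 - <<'E'
from h import *
tcp()
s=optics.get_image('side')[:,:,::-1];t=optics.get_image('top')[:,:,::-1]
mosaic("pics/g1.png",crop(t,320,190,90,70,5),crop(s,120,140,80,70,4))
E
```

```text
t: 3.85
tool_pos: [0.4731, -0.3404, 0.0013]
tool_rot: [-2.511, -1.88, 0.001]
contact_force: [-0.6, -0.3, 0.8]
opening: 0.0853
grip_force: 0.0
t 3.85 p [ 0.4731 -0.3404  0.0013] rot [[0.281, 0.96, -0.004], [0.96, -0.281, 0.003], [0.002, -0.004, -1.0]] open 0.08530848197450341 F [-0.6 -0.3  0.8] g 0.0 q [-0.75  0.21  1.86  0.    1.08 -0.47]
(350, 770, 3)
```

View pics/g1.png

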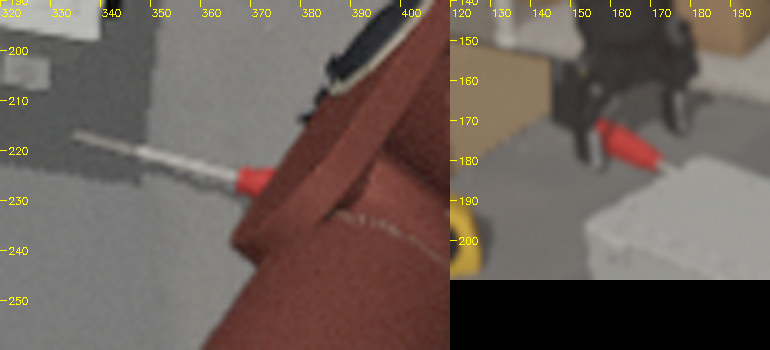

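The side view shows the fingers either side of the red handle (fingertips at about (155,182) and (178,172)). The blade is undisturbed, with its tip at (335,217) in the top view. I'll close the gripper.

```bash
python3 -m pendant '[[[0,0,0],[0,0,0],0],[[0,0,0],[0,0,0],0],[[0,0,0],[0,0,0],0],[[0,0,0],[0,0,0],0],[[0,0,0],[0,0,0],0],[[0,0,0],[0,0,0],0],[[0,0,0],[0,0,0],0],[[0,0,0],[0,0,0],0],[[0,0,0],[0,0,0],0],[[0,0,0],[0,0,0],0]]' 100
python3 -m pendant '[[[0,0,-15],[0,0,0],0],[[0,0,-30],[0,0,0],0],[[0,0,-40],[0,0,0],0],[[0,0,-40],[0,0,0],0],[[0,0,-20],[0,0,0],0]]'
python3 - <<'E'
from h import *
tcp();plan([.41,-.10,.146],-9.5)
E
```

```text
t: 4.78
tool_pos: [0.4751, -0.3422, 0.0049]
tool_rot: [2.514, 1.883, 0.0]
contact_force: [-1.5, 1.2, 5.2]
opening: 0.0219
grip_force: 98.3
t: 5.2
tool_pos: [0.4762, -0.3431, 0.154]
tool_rot: [2.509, 1.88, 0.002]
contact_force: [0.4, 0.1, 0.3]
opening: 0.0216
grip_force: 98.5
t 5.2 p [ 0.4762 -0.3431  0.154 ] rot [[0.281, 0.96, 0.005], [0.96, -0.281, -0.005], [-0.003, 0.006, -1.0]] open 0.02163608948135522 F [0.4 0.1 0.3] g 98.46250820963178 q [-0.75  0.02  1.78  0.    1.34 -0.47]
t 5.2 p [ 0.4762 -0.3431  0.154 ] rot [[0.281, 0.96, 0.005], [0.96, -0.281, -0.005], [-0.003, 0.006, -1.0]] open 0.02163608948135522 F [0.4 0.1 0.3] g 98.46250820963178 q [-0.75  0.02  1.78  0.    1.34 -0.47]
turn [ 0.007 -0.002  1.452] shift after turn (mm) [-105.4 -228.9    8. ] shift in present axes [ 214.8 -131.9    6.5]
```

```bash
python3 -m pendant '[[[0,0,0],[0,0,0.121],0],[[0,0,0],[0,0,0.121],0],[[0,0,0],[0,0,0.121],0],[[0,0,0],[0,0,0.121],0],[[0,0,0],[0,0,0.121],0],[[0,0,0],[0,0,0.121],0],[[0,0,0],[0,0,0.121],0],[[0,0,0],[0,0,0.121],0],[[0,0,0],[0,0,0.121],0],[[0,0,0],[0,0,0.121],0],[[0,0,0],[0,0,0.121],0],[[0,0,0],[0,0,0.121],0]]'
python3 -m pendant '[[[-7.5,-16.3,0],[0,0,0],0],[[-15,-32.6,0],[0,0,0],0],[[-15,-32.6,0],[0,0,0],0],[[-15,-32.6,0],[0,0,0],0],[[-15,-32.6,0],[0,0,0],0],[[-15,-32.6,0],[0,0,0],0],[[-15,-32.6,0],[0,0,0],0],[[-8,-17,0],[0,0,0],0],[[0,0,0],[0,0,0],0],[[0,0,0],[0,0,0],0]]'
python3 - <<'E'
from h import *
tcp()
s=optics.get_image('side')[:,:,::-1];t=optics.get_image('top')[:,:,::-1]
cv2.imwrite('pics/s2.png',s);cv2.imwrite('pics/t2.png',t)
p,r=tcp();tip=p+r.apply([.138,0,0]);print('tip exp',tip,proj('top',tip),proj('side',tip))
mosaic("pics/g2.png",crop(t,230,170,80,80,5),crop(s,165,120,95,85,4))
E
```

```text
t: 6.2
tool_pos: [0.4743, -0.3414, 0.148]
tool_rot: [-3.129, 0.27, 0.001]
contact_force: [0.5, -0.4, -0.5]
opening: 0.0218
grip_force: 98.5
t: 7.03
tool_pos: [0.4081, -0.0979, 0.1484]
tool_rot: [3.131, -0.258, 0.0]
contact_force: [0.2, 0.1, -0.5]
opening: 0.022
grip_force: 98.5
t 7.0333 p [ 0.4081 -0.0979  0.1484] rot [[0.987, -0.163, 0.0], [-0.163, -0.987, -0.0], [0.0, 0.0, -1.0]] open 0.021984873874099423 F [ 0.2  0.1 -0.5] g 98.48582972801523 q [-0.41 -0.41  2.16 -0.    1.39  1.32]
t 7.1333 p [ 0.4086 -0.0991  0.1488] rot [[0.986, -0.166, 0.0], [-0.166, -0.986, -0.0], [0.0, 0.0, -1.0]] open 0.02198124264023998 F [-0.4  0.4 -0.3] g 98.4849843903794 q [-0.42 -0.41  2.16 -0.    1.39  1.32]
tip exp [ 0.54470896 -0.12194406  0.14879247] [[312.63308024 196.30223923]] [[207.27260714 160.26616427]]
(400, 780, 3)
```

View pics/g2.png

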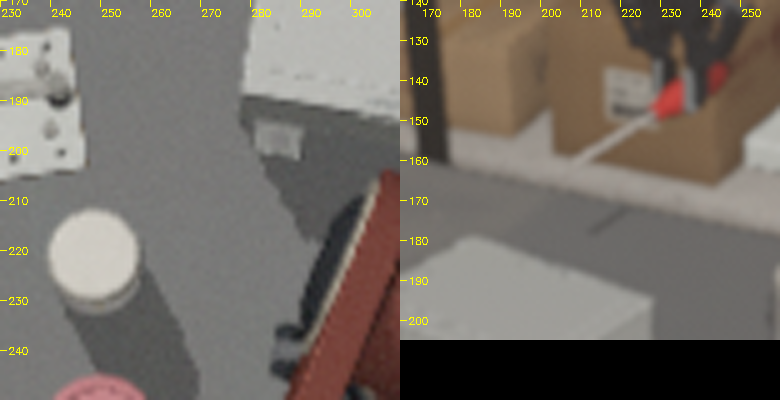

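Screwdriver held straight: the tip is at (208,160) in the side view, predicted (207.3,160.3), so the model is good to about 1 px. I'll lower it to slot height and insert it.

```bash
python3 -m pendant '[[[0,-2,15],[0,0,0],0],[[0,-2,25],[0,0,0],0],[[0,0,25],[0,0,0],0],[[0,0,15],[0,0,0],0],[[0,0,6.3],[0,0,0],0],[[0,0,0],[0,0,0],0],[[0,0,0],[0,0,0],0]]'
python3 -m pendant '[[[8,0,0],[0,0,0],0],[[8,0,0],[0,0,0],0],[[6,0,0],[0,0,0],0],[[5,0,0],[0,0,0],0],[[0,0,0],[0,0,0],0]]'
python3 -m pendant '[[[5,0,0],[0,0,0],0],[[5,0,0],[0,0,0],0],[[0,0,0],[0,0,0],0],[[0,0,0],[0,0,0],0]]'
python3 - <<'E'
from h import *
p,r=tcp();b=R.from_euler('z',-9.4,degrees=True).inv()
tip=p+r.apply([.138,0,0]);print('tip box frame',b.apply(tip-[.6355,-.133,0]))
E
```

```text
t: 7.72
tool_pos: [0.4095, -0.0954, 0.0629]
tool_rot: [3.13, -0.262, 0.0]
contact_force: [-0.2, 0.6, -0.8]
opening: 0.0219
grip_force: 98.5
t: 8.13
tool_pos: [0.4374, -0.0995, 0.0634]
tool_rot: [3.13, -0.26, 0.003]
contact_force: [0.6, -0.3, -0.7]
opening: 0.0222
grip_force: 98.5
t: 8.47
tool_pos: [0.4457, -0.1007, 0.0625]
tool_rot: [-3.131, 0.261, 0.0]
contact_force: [0.3, 0.3, -0.3]
opening: 0.0214
grip_force: 98.5
t 8.4667 p [ 0.4457 -0.1007  0.0625] rot [[0.986, -0.165, -0.0], [-0.165, -0.986, 0.0], [-0.0, -0.0, -1.0]] open 0.02139850328575594 F [ 0.3  0.3 -0.3] g 98.48984778887825 q [-0.39 -0.19  2.14 -0.    1.19  1.35]
tip box frame [-0.05447741  0.00058223  0.06245738]
```

```bash
python3 -m pendant '[[[5,0,0],[0,0,0],0],[[0.5,0,-4],[0,0,0],0],[[0,0,-4],[0,0,0],0],[[0.3,0,-4],[0,0,0],0],[[0.3,0,-4],[0,0,0],0],[[1.7,0,-11],[0,0,0],0],[[2.8,0,-11],[0,0,0],0],[[3.9,0,-10.8],[0,0,0],0],[[5,0,-10.3],[0,0,0],0],[[0,0,0],[0,0,0],0]]'
python3 - <<'E'
from h import *
p,r=tcp();b=R.from_euler('z',-9.4,degrees=True).inv()
tip=p+r.apply([.138,0,0]);print('tip box frame',b.apply(tip-[.6355,-.133,0]),proj('side',tip),proj('top',tip))
s=optics.get_image('side')[:,:,::-1];t=optics.get_image('top')[:,:,::-1]
mosaic("pics/g3.png",crop(t,270,130,90,80,4),crop(s,145,120,100,110,4))
E
```

```text
t: 9.3
tool_pos: [0.4675, -0.1048, 0.1253]
tool_rot: [3.129, -0.26, 0.009]
contact_force: [0.3, -0.3, -0.7]
opening: 0.0217
grip_force: 98.3
t 9.3 p [ 0.4675 -0.1048  0.1253] rot [[0.986, -0.165, 0.006], [-0.165, -0.986, -0.002], [0.006, 0.001, -1.0]] open 0.02165328284916633 F [ 0.3 -0.3 -0.7] g 98.33673610934056 q [-0.38 -0.22  2.05  0.    1.3   1.36]
tip box frame [-0.03230819  0.00015556  0.12613543] [[196.18438462 174.47385978]] [[312.64596904 177.52596229]]
(440, 760, 3)
```

View pics/g3.png

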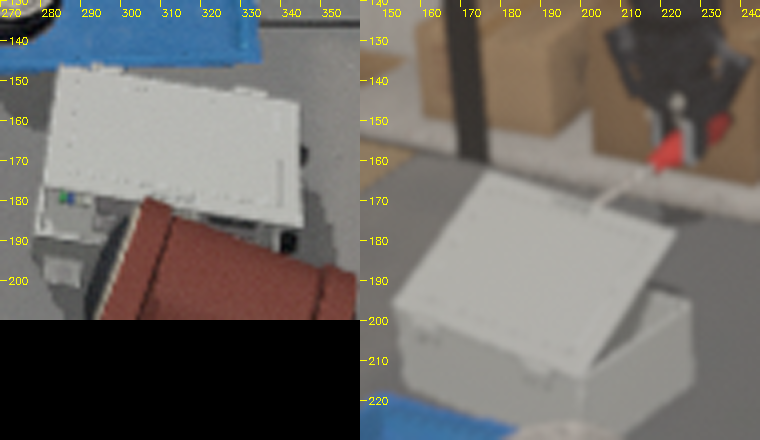

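The side view shows the cover raised about 0.5 rad, its front edge resting on the blade at about (203,172). I'll carry on along the arc.

```bash
python3 -m pendant '[[[5.9,0,-9.7],[0,0,0],0],[[6.9,0,-9],[0,0,0],0],[[7.8,0,-8.4],[0,0,0],0],[[8.5,0,-7.5],[0,0,0],0],[[9.3,0,-6.6],[0,0,0],0],[[9.9,0,-5.7],[0,0,0],0],[[10.4,0,-4.7],[0,0,0],0],[[10.8,0,-3.5],[0,0,0],0],[[11,0,-2.5],[0,0,0],0]]'
python3 -m pendant '[[[11,0,-1.4],[0,0,0],0],[[11,0,-0.3],[0,0,0],0],[[11,0,1],[0,0,0],0],[[11,0,2],[0,0,0],0],[[10,0,3],[0,0,0],0],[[5,0,2],[0,0,0],0],[[0,0,0],[0,0,0],0],[[0,0,0],[0,0,0],0]]'
python3 - <<'E'
from h import *
p,r=tcp();b=R.from_euler('z',-9.4,degrees=True).inv()
tip=p+r.apply([.138,0,0]);print('tip box frame',b.apply(tip-[.6355,-.133,0]),proj('side',tip),proj('top',tip))
s=optics.get_image('side')[:,:,::-1];t=optics.get_image('top')[:,:,::-1]
cv2.imwrite('pics/s4.png',s);cv2.imwrite('pics/t4.png',t)
mosaic("pics/g4.png",crop(t,270,100,90,110,4),crop(s,145,110,100,120,4))
E
```

```text
t: 10.15
tool_pos: [0.5456, -0.1176, 0.1803]
tool_rot: [3.131, -0.261, 0.001]
contact_force: [-2.7, 0.9, -1.8]
opening: 0.0214
grip_force: 98.3
t: 10.82
tool_pos: [0.6032, -0.1272, 0.1734]
tool_rot: [3.131, -0.261, 0.002]
contact_force: [0.8, -0.2, -1.2]
opening: 0.0215
grip_force: 98.5
t 10.8167 p [ 0.6032 -0.1272  0.1734] rot [[0.986, -0.165, 0.001], [-0.165, -0.986, -0.0], [0.001, 0.0, -1.0]] open 0.02146543543058282 F [ 0.8 -0.2 -1.2] g 98.512781332538 q [-0.33  0.07  1.69  0.    1.38  1.41]
tip box frame [1.05188099e-01 1.31408098e-04 1.73592182e-01] [[162.05390334 177.93532091]] [[321.44870125 125.68340108]]
(480, 760, 3)
```

View pics/g4.png

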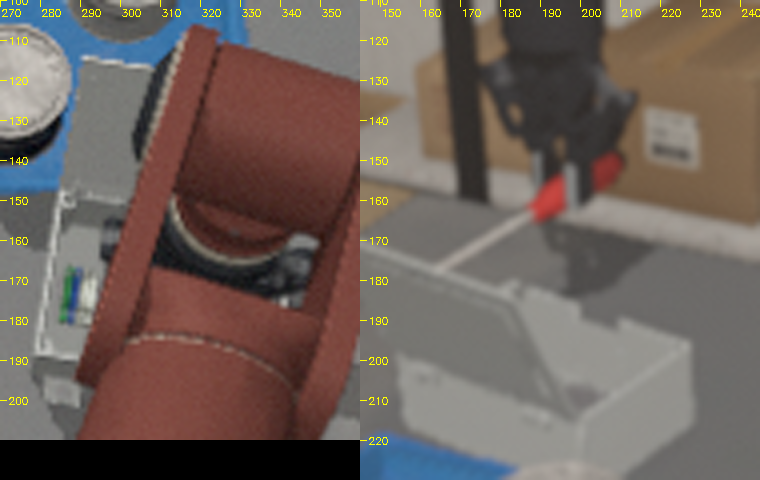

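The cover leans back, with its upper edge behind the hinge (side view (145,165) to (190,215), about 1.94 rad). Next: withdraw and lay the screwdriver down where it came from.

```bash
python3 -m pendant '[[[-20,0,0],[0,0,0],0],[[-32,0,0],[0,0,0],0],[[-33,0,0],[0,0,0],0],[[-33,0,0],[0,0,0],0],[[-32,0,0],[0,0,0],0],[[8.6,33.4,3],[0,0,0],0],[[8.6,33.4,3],[0,0,0],0],[[8.6,33.4,3],[0,0,0],0],[[8.6,33.4,3],[0,0,0],0],[[8.6,33.4,3],[0,0,0],0],[[8.6,33.4,3],[0,0,0],0],[[8.6,33.4,3],[0,0,0],0]]'
python3 -m pendant '[[[0,0,0],[0,0,-0.121],0],[[0,0,0],[0,0,-0.121],0],[[0,0,0],[0,0,-0.121],0],[[0,0,0],[0,0,-0.121],0],[[0,0,0],[0,0,-0.121],0],[[0,0,0],[0,0,-0.121],0],[[0,0,0],[0,0,-0.121],0],[[0,0,0],[0,0,-0.121],0],[[0,0,0],[0,0,-0.121],0],[[0,0,0],[0,0,-0.121],0],[[0,0,0],[0,0,-0.121],0],[[0,0,0],[0,0,-0.121],0]]'
python3 -c "
from h import *
plan([.4755,-.343,.0055],73.7)"
```

```text
t: 11.92
tool_pos: [0.475, -0.3446, 0.1525]
tool_rot: [3.13, -0.261, 0.002]
contact_force: [0.6, 0.1, -0.9]
opening: 0.0215
grip_force: 98.5
t: 12.92
tool_pos: [0.4751, -0.3428, 0.1526]
tool_rot: [2.508, 1.89, 0.0]
contact_force: [0.9, 0.1, -2.3]
opening: 0.0221
grip_force: 98.6
t 12.9167 p [ 0.4751 -0.3428  0.1526] rot [[0.276, 0.961, 0.001], [0.961, -0.276, -0.001], [-0.001, 0.001, -1.0]] open 0.022120204791505546 F [ 0.9  0.1 -2.3] g 98.5731296663289 q [-0.75  0.02  1.78  0.    1.34 -0.47]
turn [0.001 0.001 0.005] shift after turn (mm) [-1.000e-01  4.000e-01  1.471e+02] shift in present axes [ -0.    0.3 147.1]
```

```bash
python3 -m pendant '[[[0,0,20],[0,0,0],0],[[0,0,35],[0,0,0],0],[[0,0,35],[0,0,0],0],[[0,0,30],[0,0,0],0],[[0,0,15],[0,0,0],0],[[0,0,5],[0,0,0],0],[[0,0,0],[0,0,0],0]]'
python3 -m pendant '[[[0,0,3.5],[0,0,0],0],[[0,0,3],[0,0,0],0],[[0,0,0],[0,0,0],0],[[0,0,0],[0,0,0],0]]'
```

```text
t: 13.5
tool_pos: [0.4743, -0.342, 0.0107]
tool_rot: [-2.513, -1.882, 0.001]
contact_force: [-0.7, 0.1, 0.1]
opening: 0.0221
grip_force: 98.6
t: 13.83
tool_pos: [0.4758, -0.3433, 0.0066]
tool_rot: [2.513, 1.882, 0.001]
contact_force: [-1.2, -0.1, -1.2]
opening: 0.0216
grip_force: 98.6
```

```bash
python3 -m pendant '[[[0,0,1],[0,0,0],0],[[0,0,0],[0,0,0],0.4],[[0,0,0],[0,0,0],0.6],[[0,0,0],[0,0,0],1],[[0,0,0],[0,0,0],1],[[0,0,0],[0,0,0],1],[[0,0,0],[0,0,0],1],[[0,0,-10],[0,0,0],1],[[0,0,-30],[0,0,0],1],[[0,0,-40],[0,0,0],1],[[0,0,-40],[0,0,0],1],[[0,0,-40],[0,0,0],1]]'
python3 -c "
from h import *
plan([.46,.21,.2],27.6)"
```

```text
t: 14.83
tool_pos: [0.4749, -0.3424, 0.1667]
tool_rot: [-2.514, -1.883, 0.0]
contact_force: [1.0, -0.9, 0.1]
opening: 0.0854
grip_force: 0.0
t 14.8333 p [ 0.4749 -0.3424  0.1667] rot [[0.281, 0.96, -0.0], [0.96, -0.281, 0.0], [0.0, -0.0, -1.0]] open 0.08535564501311933 F [ 1.  -0.9  0.1] g 0.0 q [-0.75  0.01  1.77 -0.    1.37 -0.47]
turn [-0.     0.     0.804] shift after turn (mm) [ 242.8 -496.5  -33.3] shift in present axes [ 526.  -169.6  -33.3]
```

```bash
python3 -m pendant '[[[32.9,-10.6,-3],[0,0,0],1],[[32.9,-10.6,-3],[0,0,0],1],[[32.9,-10.6,-3],[0,0,0],1],[[32.9,-10.6,-3],[0,0,0],1],[[32.9,-10.6,-3],[0,0,0],1],[[32.9,-10.6,-3],[0,0,0],1],[[32.9,-10.6,-3],[0,0,0],1],[[32.9,-10.6,-3],[0,0,0],1],[[32.9,-10.6,-3],[0,0,0],1],[[32.9,-10.6,-3],[0,0,0],1],[[32.9,-10.6,-3],[0,0,0],1],[[32.9,-10.6,0],[0,0,0],1]]'
python3 -m pendant '[[[32.9,-10.6,0],[0,0,0],1],[[32.9,-10.6,0],[0,0,0],1],[[32.9,-10.6,0],[0,0,0],1],[[32.9,-10.6,0],[0,0,0],1],[[0,0,0],[0,0,0.115],1],[[0,0,0],[0,0,0.115],1],[[0,0,0],[0,0,0.115],1],[[0,0,0],[0,0,0.115],1],[[0,0,0],[0,0,0.115],1],[[0,0,0],[0,0,0.115],1],[[0,0,0],[0,0,0.114],1],[[0,0,0],[0,0,0],1]]'
python3 - <<'E'
from h import *
plan([.462,.211,.03],27.6)
t=optics.get_image('top')[:,:,::-1];s=optics.get_image('side')[:,:,::-1]
cv2.imwrite('pics/t5.png',t);cv2.imwrite('pics/s5.png',s)
t0=cv2.imread('pics/top0_raw.png')
mosaic("pics/g5.png",crop(t0,180,212,36,36,11),np.vstack([crop(t,330,190,80,60,5),crop(s,140,155,80,56,5)[:, :400]]))
E
```

```text
t: 15.83
tool_pos: [0.4642, 0.0735, 0.1992]
tool_rot: [2.513, 1.882, 0.003]
contact_force: [0.5, -0.0, 0.1]
opening: 0.0855
grip_force: 0.0
t: 16.83
tool_pos: [0.4604, 0.2101, 0.1982]
tool_rot: [-3.051, -0.747, -0.001]
contact_force: [-0.3, -0.0, 0.5]
opening: 0.0858
grip_force: 0.0
t 16.8333 p [0.4604 0.2101 0.1982] rot [[0.887, 0.462, 0.001], [0.462, -0.887, 0.0], [0.001, 0.0, -1.0]] open 0.0858401173224694 F [-0.3 -0.   0.5] g 0.0 q [ 0.28 -0.22  1.92  0.    1.44  1.37]
turn [ 0.    -0.001 -0.002] shift after turn (mm) [  1.8  -0.  168.2] shift in present axes [  1.7  -0.  168.2]
(580, 796, 3)
```

View pics/g5.png

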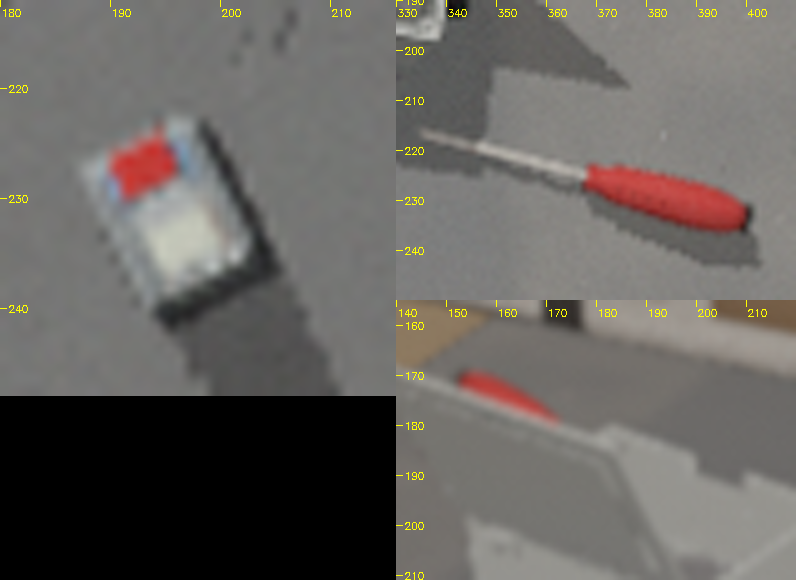

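The screwdriver lies back in its old place (tip (335,217), handle end (400,233) in the top view). In the relay crop the button is at crop pixel (143,166), the cap's back corners at (80,163) and (185,118), and the foot corners at (165,328), (278,270) and (205,118).

Run:
```python
from h import *
np.set_printoptions(precision=4,suppress=True)
a=lambda q:((q[0]+.5)/11-.5+180,(q[1]+.5)/11-.5+212)
w=lambda q,z:onz('top',a(q),z)
btn=w((143,166),.0495);f=[w(q,.006) for q in [(205,118),(278,270),(165,328)]]
print('btn',btn,'foot',f,'len',np.linalg.norm(f[0]-f[1]),np.linalg.norm(f[2]-f[1]))
c1=w((80,163),.046);c2=w((185,118),.046);print('cap back',c1,c2,np.linalg.norm(c1-c2))
d=f[0]-f[1];e=f[2]-f[1];g=c1-c2
for v,o in((d,0),(e,-90),(g,-90)):print('yaw',np.degrees(np.arctan2(v[1],v[0]))+o)
yaw=np.radians(26.5);ux=np.array([np.cos(yaw),np.sin(yaw),0])
print('centres',btn-.0125*ux,(f[0]+f[2])/2,(c1+c2)/2-.0215*ux)
C=np.array([.464,.2115,0]);uy=np.array([-ux[1],ux[0],0])
for z,X,Y in((.046,.0215,.017),(.006,.023,.018)):
  print(z,proj('side',[C+x*ux+y*uy+[0,0,z] for x,y in((X,Y),(X,-Y),(-X,-Y),(-X,Y))]).round(1).tolist())
```

```text
btn [0.4764 0.2181 0.0495] foot [array([0.4958, 0.2084, 0.006 ]), array([0.4534, 0.187 , 0.006 ]), array([0.4375, 0.2178, 0.006 ])] len 0.04746133507257175 0.03468818668128901
cap back [0.4777 0.2356 0.046 ] [0.4899 0.2078 0.046 ] 0.030388407115207062
yaw 26.747249359840666
yaw 27.376993070573022
yaw 23.49165395816196
centres [0.4652 0.2125 0.0495] [0.4666 0.2131 0.006 ] [0.4646 0.2121 0.046 ]
0.046 [[324.4, 203.7], [313.2, 203.9], [311.0, 196.8], [322.0, 196.6]]
0.006 [[323.8, 215.2], [312.0, 215.4], [309.8, 207.6], [321.2, 207.4]]
```

```bash
python3 -m pendant '[[[5.5,0,20],[0,0,0.014],1],[[0,0,35],[0,0,0],1],[[0,0,35],[0,0,0],1],[[0,0,35],[0,0,0],1],[[0,0,30],[0,0,0],1],[[0,0,18],[0,0,0],1],[[0,0,9],[0,0,0],1],[[0,0,0],[0,0,0],1],[[0,0,0],[0,0,0],1]]'
python3 -c "
from h import *
plan([.4653,.2125,.016],26.7)"
```

```text
t: 17.68
tool_pos: [0.4658, 0.2128, 0.0161]
tool_rot: [-3.056, -0.73, -0.001]
contact_force: [0.5, 0.0, 0.3]
opening: 0.0851
grip_force: 0.0
t 17.6833 p [0.4658 0.2128 0.0161] rot [[0.892, 0.452, 0.001], [0.452, -0.892, 0.0], [0.001, 0.0, -1.0]] open 0.08511994736317578 F [0.5 0.  0.3] g 0.0 q [ 0.28  0.03  2.03 -0.    1.09  1.39]
turn [ 0.    -0.001  0.003] shift after turn (mm) [-0.6 -0.   0.1] shift in present axes [-0.6 -0.   0.1]
```

```bash
python3 -m pendant '[[[0,0,0],[0,0,0],0],[[0,0,0],[0,0,0],0],[[0,0,0],[0,0,0],0],[[0,0,0],[0,0,0],0],[[0,0,0],[0,0,0],0],[[0,0,0],[0,0,0],0],[[0,0,0],[0,0,0],0],[[0,0,0],[0,0,0],0],[[0,0,0],[0,0,0],0]]' 50
python3 -m pendant '[[[0,0,-10],[0,0,0],0],[[0,0,-20],[0,0,0],0],[[0,0,-30],[0,0,0],0],[[0,0,-30],[0,0,0],0],[[0,0,-35],[0,0,0],0],[[0,0,-35],[0,0,0],0],[[0,0,-20],[0,0,0],0],[[0,0,0],[0,0,0],0]]'
python3 - <<'E'
from h import *
plan([.640,-.111,.195],-9.4)
E
```

```text
t: 18.43
tool_pos: [0.4662, 0.2129, 0.0166]
tool_rot: [-3.056, -0.728, -0.003]
contact_force: [-1.5, -0.1, 5.5]
opening: 0.0335
grip_force: 49.7
t: 19.1
tool_pos: [0.4681, 0.2135, 0.202]
tool_rot: [-3.055, -0.728, -0.017]
contact_force: [0.7, 0.1, -1.0]
opening: 0.0335
grip_force: 49.7
t 19.1 p [0.4681 0.2135 0.202 ] rot [[0.892, 0.451, 0.01], [0.451, -0.893, 0.003], [0.01, 0.002, -1.0]] open 0.033467516691643745 F [ 0.7  0.1 -1. ] g 49.7346693277359 q [ 0.28 -0.2   1.9   0.    1.43  1.39]
turn [-0.001 -0.011  0.632] shift after turn (mm) [222.6 292.1   7. ] shift in present axes [  7.  367.2   7.8]
```

```bash
python3 -m pendant '[[[0,0,0],[0,0,0.105],0],[[0,0,0],[0,0,0.105],0],[[0,0,0],[0,0,0.105],0],[[0,0,0],[0,0,0.105],0],[[0,0,0],[0,0,0.105],0],[[0,0,0],[0,0,0.105],0],[[0,0,0],[0,0,0],0]]'
python3 -m pendant '[[[10,13,0],[0,0,0],0],[[20,27,0],[0,0,0],0],[[20,27,0],[0,0,0],0],[[20,27,0],[0,0,0],0],[[20,27,0],[0,0,0],0],[[20,27,0],[0,0,0],0],[[20,27,0],[0,0,0],0],[[20,27,0],[0,0,0],0],[[20,27,0],[0,0,0],0],[[20,27,0],[0,0,0],0],[[20,26,0],[0,0,0],0],[[10,9,0],[0,0,0],0]]'
python3 -m pendant '[[[0,0,20],[0,0,0],0],[[0,0,20],[0,0,0],0],[[0,0,0],[0,0,0],0],[[0,0,0],[0,0,0],0]]'
python3 - <<'E'
from h import *
plan([.640,-.111,.10],-9.4)
s=optics.get_image('side')[:,:,::-1];t=optics.get_image('top')[:,:,::-1]
cv2.imwrite('pics/s6.png',s);cv2.imwrite('pics/t6.png',t)
mosaic("pics/g6.png",crop(t,270,130,80,80,5),crop(s,145,120,80,110,5))
E
```

```text
t: 19.68
tool_pos: [0.4641, 0.2123, 0.1933]
tool_rot: [3.13, -0.257, -0.005]
contact_force: [-0.6, -0.6, -1.4]
opening: 0.0336
grip_force: 49.8
t: 20.68
tool_pos: [0.6357, -0.1137, 0.1937]
tool_rot: [3.13, -0.255, -0.003]
contact_force: [0.1, 0.2, -1.7]
opening: 0.0334
grip_force: 49.9
t: 21.02
tool_pos: [0.6337, -0.1092, 0.1527]
tool_rot: [-3.13, 0.252, 0.008]
contact_force: [0.8, -0.3, -1.8]
opening: 0.0331
grip_force: 49.8
t 21.0167 p [ 0.6337 -0.1092  0.1527] rot [[0.987, -0.16, -0.005], [-0.16, -0.987, 0.002], [-0.005, -0.001, -1.0]] open 0.033119563246111795 F [ 0.8 -0.3 -1.8] g 49.81231212615967 q [-0.29  0.16  1.64  0.    1.36  1.44]
turn [-0.001  0.005  0.004] shift after turn (mm) [ 6.5  0.7 52.7] shift in present axes [ 6.8  0.8 52.7]
(550, 800, 3)
```

Run:
```python
from h import *
t=cv2.imread('pics/t5.png');s=cv2.imread('pics/s6.png')
c=proj('side',[.6337,-.1092,.16])[0].astype(int);print(c)
mosaic("pics/g7.png",crop(t,275,140,75,70,6),crop(s,c[0]-28,c[1]-35,56,60,6))
rz=R.from_euler('z',-9.4,degrees=True);B=np.array([.636,-.133,0])
P=lambda n,L:proj(n,B+rz.apply(np.array(L)/1000.)).round(1).tolist()
print('socket corners top',P('top',[(27,44,24),(27,0,24),(-27,0,24),(-27,44,24)]))
print('rim corners top',P('top',[(65,90,70),(65,-90,70),(-65,-90,70),(-65,90,70)]))
print('fitted relay cap top',P('top',[(21.5,-43,66),(21.5,-77,66),(-21.5,-77,66),(-21.5,-43,66)]))
T=np.array([.6337,-.1092,.1527]);rt=R.from_euler('z',-9.2,degrees=True)
Q=lambda L:proj('side',T+rt.apply(np.array(L)/1000.)).round(1).tolist()
print('relay btn side',Q([(12.5,0,33)]),'cap top',Q([(21.5,17,29.4),(21.5,-17,29.4)]),'foot bottom',Q([(23,18,-10.6),(23,-18,-10.6),(-23,18,-10.6)]))
```

```text
[195 169]
(420, 786, 3)
socket corners top [[296.1, 165.6], [310.2, 167.8], [307.9, 184.5], [293.8, 182.2]]
rim corners top [[284.4, 146.9], [343.6, 156.1], [338.8, 197.8], [278.1, 188.2]]
fitted relay cap top [[326.2, 167.7], [337.4, 169.5], [335.8, 183.3], [324.5, 181.5]]
relay btn side [[192.2, 163.0]] cap top [[194.8, 166.7], [185.6, 163.8]] foot bottom [[195.6, 179.7], [186.0, 176.5], [205.8, 173.6]]
```

View pics/g7.png

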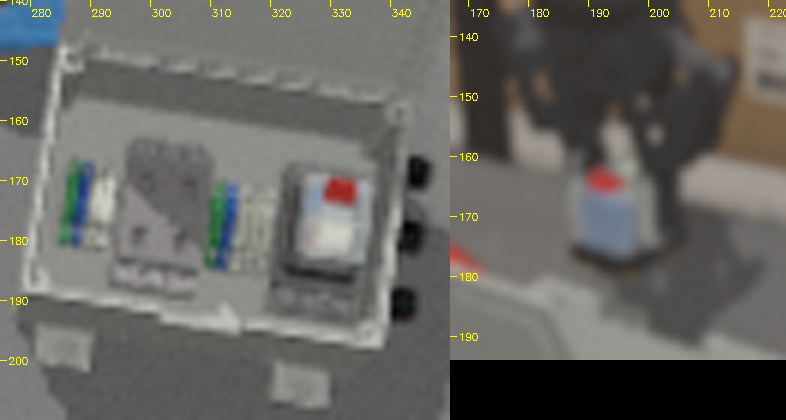

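The top view (t5) shows the empty socket with its front slots at (297.9,179.4) and (305.1,180.1), predicted (297.8,179.1) and (304.9,180.2), so the box pose is good to about 1 mm. The side view shows the relay upright in the fingers, button at (192.7,164.2), blades down and clear of the cover. I'll lower it.

```bash
python3 -m pendant '[[[3.5,0.4,0],[0,0,0],0],[[3,0.4,0],[0,0,0.004],0],[[0,0,10],[0,0,0],0],[[0,0,20],[0,0,0],0],[[0,0,20],[0,0,0],0],[[0,0,0],[0,0,0],0],[[0,0,0],[0,0,0],0],[[0,0,0],[0,0,0],0]]'
python3 -c "
from h import *
for i in range(5):
  plan([.6402,-.1115,.0516],-9.4);optics.get_image('top')"
```

```text
t: 21.78
tool_pos: [0.6422, -0.112, 0.1063]
tool_rot: [3.131, -0.261, 0.002]
contact_force: [0.4, 0.3, -1.3]
opening: 0.0332
grip_force: 49.8
t 21.7833 p [ 0.6422 -0.112   0.1063] rot [[0.986, -0.165, 0.001], [-0.165, -0.986, -0.0], [0.001, 0.0, -1.0]] open 0.03322940719268007 F [ 0.4  0.3 -1.3] g 49.824798703193665 q [-0.29  0.22  1.65 -0.    1.27  1.45]
turn [ 0.    -0.001 -0.002] shift after turn (mm) [-2.1 -0.2 54.7] shift in present axes [-2.1 -0.2 54.7]
t 21.8333 p [ 0.6427 -0.1122  0.107 ] rot [[0.986, -0.165, 0.002], [-0.165, -0.986, -0.001], [0.002, 0.0, -1.0]] open 0.03338516929307491 F [-0.5  0.3 -1.3] g 49.825199246406555 q [-0.29  0.22  1.65  0.    1.27  1.45]
turn [ 0.    -0.002 -0.002] shift after turn (mm) [-2.6 -0.3 55.4] shift in present axes [-2.7 -0.3 55.4]
t 21.8833 p [ 0.6428 -0.1122  0.1073] rot [[0.986, -0.165, 0.003], [-0.165, -0.986, -0.001], [0.003, 0.0, -1.0]] open 0.03351379968045632 F [-0.8 -0.7 -1.5] g 49.82556760311127 q [-0.29  0.22  1.65  0.    1.27  1.45]
turn [ 0.    -0.003 -0.002] shift after turn (mm) [-2.7 -0.3 55.7] shift in present axes [-2.9 -0.3 55.7]
t 21.9333 p [ 0.6428 -0.1122  0.1073] rot [[0.986, -0.165, 0.003], [-0.165, -0.986, -0.001], [0.003, 0.0, -1.0]] open 0.03360448482486427 F [-0.4 -0.5 -1.3] g 49.82607543468475 q [-0.29  0.22  1.65 -0.    1.27  1.45]
turn [ 0.    -0.003 -0.002] shift after turn (mm) [-2.7 -0.3 55.7] shift in present axes [-2.8 -0.3 55.7]
t 21.9833 p [ 0.6427 -0.1122  0.1071] rot [[0.986, -0.165, 0.003], [-0.165, -0.986, -0.001], [0.003, 0.0, -1.0]] open 0.03308618807662097 F [ 0.4  0.8 -1.1] g 49.82558727264404 q [-0.29  0.22  1.65 -0.    1.27  1.45]
turn [ 0.    -0.003 -0.002] shift after turn (mm) [-2.5 -0.3 55.5] shift in present axes [-2.7 -0.3 55.5]
```

```bash
python3 -m pendant '[[[-2.5,-0.3,8],[0,0,0],0],[[0,0,15],[0,0,0],0],[[0,0,15],[0,0,0],0],[[0,0,7],[0,0,0],0],[[0,0,0],[0,0,0],0],[[0,0,0],[0,0,0],0],[[0,0,0],[0,0,0],0],[[0,0,0],[0,0,0],0],[[0,0,0],[0,0,0],0],[[0,0,0],[0,0,0],0]]'
python3 -c "
from h import *
for i in range(5):
  plan([.6402,-.1115,.0516],-9.4);optics.get_image('top')"
```

```text
t: 22.87
tool_pos: [0.6398, -0.1113, 0.0612]
tool_rot: [3.13, -0.261, 0.002]
contact_force: [-0.3, -0.4, -0.3]
opening: 0.0336
grip_force: 49.8
t 22.8667 p [ 0.6398 -0.1113  0.0612] rot [[0.986, -0.165, 0.001], [-0.165, -0.986, -0.0], [0.001, 0.0, -1.0]] open 0.03357412648000805 F [-0.3 -0.4 -0.3] g 49.82526361942291 q [-0.29  0.26  1.68 -0.    1.2   1.45]
turn [ 0.    -0.001 -0.002] shift after turn (mm) [0.4 0.1 9.6] shift in present axes [0.4 0.1 9.6]
t 22.9167 p [ 0.6397 -0.1113  0.0611] rot [[0.986, -0.165, 0.001], [-0.165, -0.986, -0.0], [0.001, 0.0, -1.0]] open 0.03316497259162574 F [ 0.2  0.6 -1.1] g 49.82522964477539 q [-0.29  0.26  1.68 -0.    1.2   1.45]
turn [ 0.    -0.001 -0.002] shift after turn (mm) [0.5 0.1 9.5] shift in present axes [0.5 0.1 9.5]
t 22.9667 p [ 0.6396 -0.1113  0.0609] rot [[0.986, -0.165, 0.001], [-0.165, -0.986, -0.0], [0.001, 0.0, -1.0]] open 0.03313659505140462 F [ 0.2 -0.3 -0.8] g 49.825538992881775 q [-0.29  0.26  1.68 -0.    1.2   1.45]
turn [ 0.    -0.001 -0.002] shift after turn (mm) [0.7 0.1 9.3] shift in present axes [0.7 0.1 9.3]
t 23.0167 p [ 0.6395 -0.1112  0.0608] rot [[0.986, -0.165, 0.001], [-0.165, -0.986, -0.0], [0.001, 0.0, -1.0]] open 0.033338624400958076 F [ 0.1  0.8 -1.3] g 49.825024008750916 q [-0.29  0.26  1.68  0.    1.2   1.45]
turn [ 0.    -0.001 -0.002] shift after turn (mm) [0.8 0.1 9.2] shift in present axes [0.7 0.1 9.2]
t 23.0667 p [ 0.6394 -0.1112  0.0607] rot [[0.986, -0.165, 0.0], [-0.165, -0.986, -0.0], [0.0, 0.0, -1.0]] open 0.03319430902522866 F [-0.7  0.2 -0.6] g 49.82580363750458 q [-0.29  0.26  1.68 -0.    1.2   1.45]
turn [ 0.    -0.    -0.002] shift after turn (mm) [0.9 0.1 9.1] shift in present axes [0.9 0.1 9.1]
```

```bash
python3 -m pendant '[[[0.8,0,2],[0,0,0],0],[[0,0,3],[0,0,0],0],[[0,0,2.5],[0,0,0],0],[[0,0,1],[0,0,0],0],[[0,0,0],[0,0,0],0],[[0,0,0],[0,0,0],0],[[0,0,0],[0,0,0],0],[[0,0,0],[0,0,0],0],[[0,0,0],[0,0,0],0],[[0,0,0],[0,0,0],0],[[0,0,0],[0,0,0],0],[[0,0,0],[0,0,0],0]]'
python3 -m pendant '[[[0,0,0],[0,0,0],0],[[0,0,0],[0,0,0],0],[[0,0,0],[0,0,0],0],[[0,0,0],[0,0,0],0],[[0,0,0],[0,0,0],0],[[0,0,0],[0,0,0],0],[[0,0,0],[0,0,0],0],[[0,0,0],[0,0,0],0],[[0,0,0],[0,0,0],0],[[0,0,0],[0,0,0],0],[[0,0,0],[0,0,0],0],[[0,0,0],[0,0,0],0]]'
python3 -c "
from h import *
plan([.6402,-.1115,.0516],-9.4)
t=optics.get_image('top')[:,:,::-1];a=cv2.imread('pics/t5.png')
d=np.abs(t.astype(int)-a).max(2)>60
print('screwdriver area changed px',d[210:240,360:405].sum(),get_obs()['dq'].round(4))"
```

```text
t: 24.12
tool_pos: [0.6401, -0.1113, 0.052]
tool_rot: [3.131, -0.261, 0.0]
contact_force: [0.4, 0.7, -1.3]
opening: 0.0332
grip_force: 49.8
t: 25.12
tool_pos: [0.6401, -0.1113, 0.0519]
tool_rot: [-3.131, 0.261, -0.0]
contact_force: [0.9, -1.1, -0.5]
opening: 0.0334
grip_force: 49.8
t 25.1167 p [ 0.6401 -0.1113  0.0519] rot [[0.986, -0.165, 0.0], [-0.165, -0.986, 0.0], [0.0, -0.0, -1.0]] open 0.03341588746651102 F [ 0.9 -1.1 -0.5] g 49.82443392276764 q [-0.29  0.27  1.68  0.    1.19  1.45]
turn [-0.    -0.    -0.002] shift after turn (mm) [0.2 0.2 0.3] shift in present axes [0.2 0.2 0.3]
screwdriver area changed px 0 [-0.0013  0.0013 -0.0016  0.0001  0.0004  0.0015]
```

```bash
python3 -c "
from station import ctrl
print(ctrl.finish_job())"
```

```text
the job is handed in; nothing more can be done
None
```

I handed the job in with the cover levered open and leaning back at about 1.9 rad, the screwdriver back on the bench, and the relay held still about 11 mm above the empty socket, square to it, blades down and button towards the hinge; the result was not reported back to me.

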